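# Bring a cylinder-trolley wheel's valve to the top

## Task

The gas-cylinder trolley's spoked wheel stands on the bench stand and needs its valve at the top for pumping. Push it round with the fingertips by its spokes, in at least two separate pushes, drawing the fingers out of the wheel after one spoke and reaching in for the next, until the valve stem is straight above the axle; then take the hand away. Do not push on the tyre or the valve stem, pick nothing up, and leave everything else on the bench where it is.

Things in the scene. Friction and masses are not known exactly. Their poses are not given: they have to be found in the camera images.
- stand: fixed stand: grey base plate 200 (x) x 260 (y) x 12 mm; on its far side a thin A-frame, over 55 mm behind the wheel's middle plane, carries a stub axle 175 mm above the bench. On the robot's side of the wheel there is only the flat plate. Origin under the plate's centre; x is the axle's direction, away from the robot (turned up to 0.3 rad), z up
- wheel (a joint): turn of the wheel, rad: 0 = valve stem at the very top; grows clockwise seen from the robot's side (the top moves to the robot's right). Turns either way without stops (a whole turn more or less is the same place), is balanced and stays where it is left: friction 0.13 N m, some 2 to 3 N on a spoke move it
- wheel_center (a point): centre of the wheel, on the axle, in the middle plane of the tyre; its axes turn with the wheel: x along the axle away from the robot, z from the centre to the valve stem
- hub_front (a point): centre of the hub's end face on the robot's side, 42 mm from the wheel's middle plane towards the robot
- stem_tip (a point): free end of the valve stem, which is a thin brass tube with a black rubber foot, 12 mm thick at most, that stands on the inside of the rim in the wheel's middle plane and points at the hub; this tip is 70 mm from the axle, its foot 105 mm
- spokes: five aluminium spokes, round bars 10 mm thick, at 36, 108, 180, 252 and 324 degrees from the stem. Dished: each slopes from 18 mm off the axle, 36 mm from the wheel's middle plane towards the robot, to 103 mm off the axle, 6 mm from that plane (21 mm at 60 mm off the axle). Hub disc 48 mm wide; open between spokes, a finger can reach in. Origin and axes as wheel_center
- tyre: black tyre on an aluminium rim, 274 mm in outer diameter, inner opening 198 mm in diameter, about 35 mm wide along the axle; turns with the spokes; origin and axes as wheel_center
- stem: the valve stem (see stem_tip); origin and axes as wheel_center
- spanner: steel spanner 160 mm long lying flat, bystander; origin at its middle underneath
- screwdriver: screwdriver 170 mm long lying flat, bystander
- dust_cap: small black valve dust cap, 18 mm wide, 20 mm tall, standing on the bench, bystander
- solvent_bottle: amber glass jar, 68 mm wide, 130 mm tall, bystander; origin under its centre
- beaker: glass beaker, 70 mm wide, 85 mm tall, bystander; origin under its centre
- tape_roll: roll of paper tape lying flat, 90 mm wide, 24 mm tall, bystander; origin under its centre
- sample_jar: small jar 48 mm wide, 60 mm tall, bystander; origin under its centre

How it is judged (in metres and radians):
On the way, in this order (a step that is already met when the one before it is completed fails the run):
1. a spoke is pushed with the fingers (contact force between the fingers and spokes above 0.8 N), for 0.05 s.
2. the fingers are drawn out of the wheel, off the spokes (grasp point at least 40 mm from the middle plane on the robot's side), while the stem is still more than 0.25 rad from the top (contact force between the fingers and spokes below 0.05 N and x of the grasp point in the frame of wheel_center below -0.04 m and angle between wheel_center's own z axis and vertical above 0.25 rad), for 0.1 s.
3. a spoke is pushed again with the fingers (contact force between the fingers and spokes above 0.8 N), for 0.05 s.
At the end, for the whole second after the job is handed in: The valve stem is above the axle, within 0.09 rad (5 degrees) of straight up, and the wheel is at rest (angle between wheel_center's own z axis and vertical below 0.09 rad and velocity of joint wheel between -0.05 and 0.05 rad/s); the robot touches nothing.
It fails at once if the tyre or the valve stem is pushed by the robot with more than 2 N (contact force between any of tyre, stem and the fingers above 2 N or contact force between any of tyre, stem and the arm above 2 N).
It fails at once if a bystander is moved more than 20 mm or lifted (distance of any of spanner, screwdriver, dust_cap, solvent_bottle, beaker, tape_roll, sample_jar from where it was at the start of the episode above 0.02 m).
It also fails if it takes over 61 s, if anything falls off the work surface, if the arm or the gripper's body presses on something with over 40 N, if the wrist force passes 120 N, or if a joint passes its speed limit or range.

## Robot

A 6-joint arm with a two-finger parallel gripper is mounted at the origin on the work surface. World frame = base frame: x ahead of the robot, y to its left, z up, the work surface at z = 0. Lengths are in mm, angles in rad, forces in N, time in s.
With the tool pointing down it reaches from about 350 to 775 mm from the base axis. Payload 5.5 kg.
Tool frame: the origin (TCP) lies at the very end of the fingers, on their centre line; the grasp point (between the pads) lies 19 mm behind it; x points along the fingers, z is the direction in which the jaws open and shut, and the axes are right-handed (so a half turn about x gives the same grasp; the last joint's range is limited). The gripper opens to 85 mm and grips with 20 to 120 N. Pads are 22 mm wide; open, the fingers measure 114 mm over their backs; the gripper's body (76 mm by 85 mm) begins 54 mm behind the grasp point. The pads swing forward as they close: fully open they stand 13 mm farther back than shut.
Start: joints at [-1.352, 0.313, 0.046, 1.304, 0, 1.431], TCP at [201.91, -538.428, 231.323] pointing down, gripper open.
Joint ranges: [-2.76, 2.76], [-0.86, 1.69], [-1.03, 1.26], [-2.2, 2.34], [-1.47, 1.5], [-3.14, 3.14]. Speed limits (rad/s): [2.57, 2.57, 3.14, 3.14, 3.14, 3.14].

## Interface

Orientations are given as a unit quaternion [w, x, y, z].
In Python, from cell import get_state, optics, ticket, spotter gives the robot as it stands. The module is installed in compiled form; this text tells all that it offers.
- The arm moves only by the tool drive_tool, never from a script. Its argument "moves" is a list of rows, each a list of 5 numbers: the closure, from 0 (fully open) to 1 (shut), then the shift along the tool's x, y, z each as a share of 0.2 m, from -1 to 1, then the turn about the tool's x as a share of pi rad, from -1 to 1. In form: [[gripper, x, y, z, twist], ...]. A call has 1 to 12 rows; each row is the pose to reach, as a shift and turn from the pose commanded when the call began, along the tool's axes at that moment, turning the shorter way round; what a row does not reach only later rows make up. A row lasts 1/10 s, in which the tool goes at most 50 mm and 8.59 degrees, less where a joint would pass 70% of its speed; a pose out of reach is approached as far as the arm can. A call with a number of a shift or a turn outside -1 to 1 is refused whole. A call with a gripper value outside its range is refused whole. The fingers move at their own pace and stop on an object; "newtons" is the grip in N (left out, the last holds). Time passes only in rows, so rows that repeat a pose let the fingers close. It gives the time, the measured TCP pose, the force and the opening at its end, in the units of the state.
- get_state(): the state, without advancing time (a new reading comes with each control period).
- optics.capture(name): name is "side" or "top" or "wrist"; returns a dict with "image" (420x560x3 uint8, blue, green, red), "z_map" (420x560 float32, mm along the optical axis (not along the pixel's ray), 0 where there is no reading), "K" (3x3 intrinsics, pixels), "R" (3x3) and "t" (3): a world point X has camera coordinates R X + t. Camera axes: x right, y down, z forward; pixel columns grow to the right and rows downward; lengths in mm; the calibration is good to about 2 mm. A picture is of the moment at which its call begins.
- ticket.sign_off(): hands the job in, once; it reports no verdict.
Trained networks look in a picture, given as the dict that the camera call returned (one of the last four; its "shot" number tells which), for a name from the list of things; names that differ only in an ending like _2 or _b are one class to them, and where a whole thing is asked for, a point or a joint stands for the part that bears it (a point fixed in the world has none). Each returns a list of dicts, best first, with "p" (0 to 1); they miss things now and then, are a little off and sometimes report something else, mostly with a low value. They report only what shows in the picture. A call takes as long as a camera call.
- spotter.recognise(picture, label): "point" ([column, row] in pixels, amid what is visible of it).
- spotter.trace(picture, label): "region" (420x560 bool, what is visible of it) and "point" ([column, row] in pixels, amid what is visible of it).
The state is a dict: "time": time; "joint_positions": joint angles; "joint_velocities": joint speeds; "joint_torque": joint torques, N m; "ee_pos": TCP position; "eef_rot": TCP orientation; "ft_force": force on the tool from outside, world axes, zero at the start; "ft_torque": the same for the moment, N m; "grip_width": finger opening in mm.
Only numpy, scipy, OpenCV 4.12 (cv2) and the standard library are available. Lean on these libraries where they do the work, as an engineer would, in place of code of your own. Each camera call takes 0.05 s, during which the arm holds its last target. There are 200 camera calls.

## Working session

There is one attempt and no reset: what is moved stays moved. The work goes in short steps, Python scripts to look and compute and a tool call to move; the robot and the scene stay as the last step left them, time stands still between calls to the robot, and variables do not carry over. Pictures are saved under pics/ and viewed, about 8 in all and at most 12, crops included, and the job is handed in when it is done.

Besides the shell and the picture viewer there is one more tool, called after "Call:" in YAML: its name, and indented under it one key for each argument. drive_tool: Moves the arm, as the interface text tells. Its arguments: {"type":"object","properties":{"moves":{"type":"array","items":{"type":"array","items":{"type":"number","minimum":-1,"maximum":1}}},"newtons":{"type":"number"}},"required":["moves"]}

```bash
mkdir -p pics
cat > h.py <<'E'
import numpy as np, cv2
from cell import get_state, optics, ticket, spotter
def px2w(c,u,v,z=None,r=2):
    u=int(round(u));v=int(round(v))
    if z is None:
        w=c["z_map"][max(0,v-r):v+r+1,max(0,u-r):u+r+1];w=w[w>0];z=np.median(w) if len(w) else np.nan
    X=np.linalg.inv(c["K"])@np.array([u,v,1.])*z
    return c["R"].T@(X-c["t"])
def w2px(c,X):
    p=c["K"]@(c["R"]@np.asarray(X,float)+c["t"]);return p[:2]/p[2]
def cloud(c,m):
    v,u=np.nonzero(m&(c["z_map"]>0));z=c["z_map"][v,u]
    X=np.linalg.inv(c["K"])@np.stack([u*z,v*z,z]);return (c["R"].T@(X-c["t"][:,None])).T
E
python3 - <<'E'
from h import *
np.set_printoptions(precision=1,suppress=True)
s=get_state();print(s["time"],s["ee_pos"],s["eef_rot"],s["grip_width"])
ims=[]
for n in ["side","top","wrist"]:
    c=optics.capture(n);ims.append(c["image"])
    print(n,"cam at",-c["R"].T@c["t"],"fwd",c["R"][2])
    for l in ["wheel_center","hub_front","stem_tip","stem","tyre","spokes","spanner","screwdriver","dust_cap","solvent_bottle","beaker","tape_roll","sample_jar"]:
        for d in spotter.recognise(c,l)[:1]:
            print(l,round(d["p"],2),np.array(d["point"]),px2w(c,*d["point"]))
    cv2.imwrite(f"pics/{n}0.png",c["image"])
E
```

```text
0.0 [ 201.8 -537.9  230.4] [ 0.6  0.4  0.6 -0.4] 85.81752162286261
side cam at [ 346.5 -565.7  994.5] fwd [ 0.2  0.6 -0.8]
wheel_center 0.96 [271.4 210.4] [550.3 -23.8 276.9]
hub_front 0.88 [272.  207.3] [554.  -20.5 281.8]
stem_tip 0.84 [271.5 210.1] [552.1 -25.3 277.8]
tyre 0.68 [273.1 206.9] [556.  -21.6 282.2]
spokes 0.59 [261.3 217.4] [548.7  44.2 171.6]
spanner 0.52 [218.2 222.2] [464.1 197.3   6.5]
screwdriver 0.86 [216.4 307.7] [377.5 -75.1  24.1]
solvent_bottle 0.74 [255.5 182.2] [603.  237.4  84.5]
beaker 0.96 [301.5 306. ] [ 583.4 -145.7   10. ]
tape_roll 0.55 [275.5 408. ] [ 429.7 -348.5   22.7]
sample_jar 0.7 [203.5 154.4] [498.3 446.7  51.7]
top cam at [ 413.6   53.2 1562. ] fwd [ 0.1  0.  -1. ]
wheel_center 0.91 [288.  212.3] [568.8  46.8 306.1]
hub_front 0.96 [281.8 210.3] [573.5  61.6 308.5]
stem_tip 0.72 [285.  212.8] [567.   54.2 300.3]
stem 0.58 [281.7 209.1] [575.9  61.6 309.7]
tyre 0.86 [281.2 207.1] [580.7  64.  311.2]
spokes 0.55 [279.5 223.9] [550.   67.9 197.7]
spanner 0.76 [233.8 256.5] [472.8 209.9   3.9]
screwdriver 0.57 [327.7 284.1] [387.6 -71.7  24.5]
solvent_bottle 0.62 [214.2 200.2] [626.  254.7 130.6]
beaker 0.88 [359.  217.4] [ 589.2 -171.4    4.4]
tape_roll 0.65 [443.3 274.5] [ 415.1 -418.9    6.1]
sample_jar 0.78 [150.5 246.4] [501.5 451.5  57.9]
wrist cam at [ 265.1 -514.5  374.4] fwd [-0.3 -0.1 -1. ]
```

Run:
```python
from h import *
np.set_printoptions(precision=1,suppress=True)
a=cv2.imread("pics/side0.png");b=cv2.imread("pics/top0.png")
cv2.imwrite("pics/side_crop.png",cv2.resize(a[110:320,180:380],None,fx=2.85,fy=2.85,interpolation=cv2.INTER_CUBIC))
cv2.imwrite("pics/top_crop.png",cv2.resize(b[150:300,180:400],None,fx=3.5,fy=3.5,interpolation=cv2.INTER_CUBIC))
for n in["side","top"]:
    c=optics.capture(n)
    for l in ["tyre","spokes","stem","stand"]:
        for d in spotter.trace(c,l)[:2]:
            P=cloud(c,d["region"]);print(n,l,round(d["p"],2),d["region"].sum(),len(P),P.min(0),P.max(0),np.median(P,0))
    np.savez(f"{n}.npz",**{k:c[k] for k in["image","z_map","K","R","t"]})
```

```text
side spokes 0.82 385 383 [537.9 -18.6  61.7] [599.4 156.2 268.8] [549.9  53.9 182.3]
side spokes 0.33 1745 1733 [534.4 -77.9  -2.8] [679.6 219.3 313.8] [562.8 -16.2 272.5]
side stand 0.65 6849 6812 [474.3 -96.7  -6.7] [735.7 321.6 313.8] [568.9   9.5  13.9]
top tyre 0.58 1509 1499 [538.  -71.2  -5.7] [664.  211.9 318.1] [581.6  54.2 289.9]
top spokes 0.72 2141 2128 [538.3 -70.6  -5.7] [667.4 202.7 318.1] [575.7  61.5 264.9]
top spokes 0.56 267 266 [542.5 -15.   59.1] [598.5 147.8 254.3] [557.2  81.2 173.9]
top stem 0.22 5790 5766 [476.9 -93.   -6.6] [731.2 201.7 318.1] [578.4  56.6  17.8]
top stand 0.73 5783 5758 [476.9 -92.8  -6.6] [733.1 211.9 318.1] [578.9  56.6  17.8]
```

View pics/side0.png

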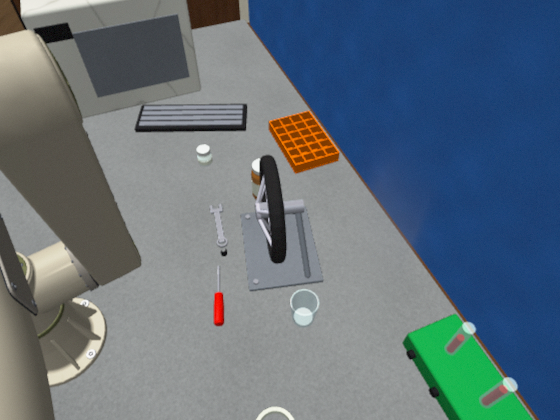

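View pics/side_crop.png

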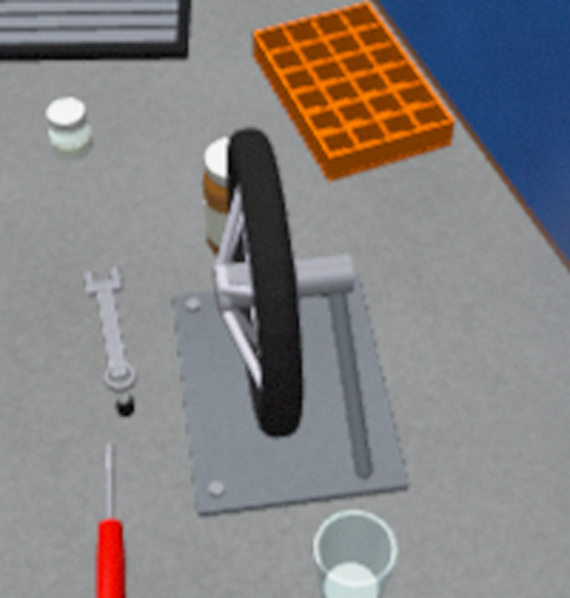

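View pics/top_crop.png

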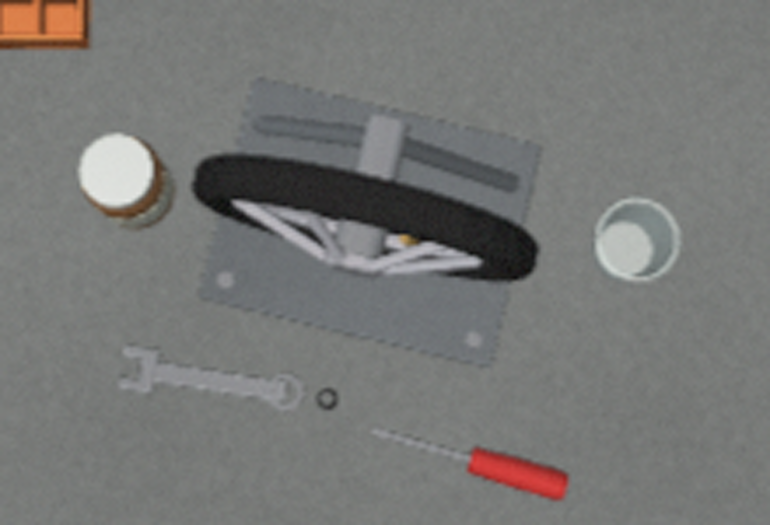

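```bash
cat > fit.py <<'E'
from h import *
from scipy.optimize import least_squares
C0=np.array([575,60,175.])
def pts(c):
    P=cloud(c,np.ones((420,560),bool));col=c["image"][c["z_map"]>0] if 0 else c["image"][np.nonzero(c["z_map"]>0)]
    k=(np.hypot(P[:,0]-C0[0],P[:,1]-C0[1])<160)&(P[:,2]>25)&(P[:,2]<325);return P[k],col[k].astype(int)
def local(P,cx,cy,yaw,cz):
    d=P-[cx,cy,cz];c,s=np.cos(yaw),np.sin(yaw)
    return np.c_[d[:,0]*c+d[:,1]*s,-d[:,0]*s+d[:,1]*c,d[:,2]]
def fit_tyre(P,col):
    # dark points: tyre, box section around r 105..137, |x|<17.5
    T=P[col.max(1)<60]
    def f(p):
        L=local(T,*p);r=np.hypot(L[:,1],L[:,2])
        q=np.c_[np.abs(L[:,0])-9,np.abs(r-118)-10.5]
        return np.hypot(np.maximum(q[:,0],0),np.maximum(q[:,1],0))+np.minimum(q.max(1),0)-8.5
    return least_squares(f,[*C0[:2],-.17,175],loss="soft_l1"),len(T)
def spoke_d(L,th):
    best=np.full(len(L),1e9)
    for a in np.radians([36,108,180,252,324]):
        t=th+a; u=np.array([0,-np.sin(t),np.cos(t)])
        A=18*u+[-36,0,0];B=103*u+[-6,0,0];n=B-A
        s=np.clip((L-A)@n/(n@n),0,1);best=np.minimum(best,np.linalg.norm(L-A-s[:,None]*n,axis=1))
    return best
def ang(L,lo=0,hi=2*np.pi/5):
    r=np.hypot(L[:,1],L[:,2]);S=L[(r<97)&(r>32)&(L[:,0]<5)&(L[:,0]>-45)]
    g=np.arange(lo,hi,.005);sc=[np.minimum(np.abs(spoke_d(S,t)-5),8).mean() for t in g]
    i=np.argmin(sc);return g[i],sc[i],len(S)
E
python3 - <<'E'
from fit import *
np.set_printoptions(precision=3,suppress=True)
A=[];B=[]
for n in["side","top"]:
    c=dict(np.load(n+".npz"));P,col=pts(c);A.append(P);B.append(col)
    r,k=fit_tyre(P,col);print(n,r.x,r.cost/k,k)
    L=local(P,*r.x);print("  ang",ang(L))
P=np.vstack(A);col=np.vstack(B);r,k=fit_tyre(P,col);print(r.x);L=local(P,*r.x);print(ang(L))
m=(col[:,2]-col[:,0]>40)&(np.hypot(L[:,1],L[:,2])<110)&(abs(L[:,0])<25)
print("brass",L[m],col[m],np.arctan2(-L[m,1],L[m,2]))
E
```

```text
side [584.019  57.759  -0.26  173.884] 0.8897891928144709 1604
  ang (np.float64(0.14), np.float64(1.7693286649554931), 279)
top [586.143  58.526  -0.244 174.305] 1.113526305485447 1390
  ang (np.float64(0.145), np.float64(2.625355201821522), 324)
[584.952  57.931  -0.253 174.186]
(np.float64(0.14), np.float64(2.3077557660723693), 599)
brass [[  1.43  -29.755 -67.406]
 [  1.792 -32.554 -64.488]
 [  1.915 -35.359 -59.521]
 [ -1.619 -30.477 -65.079]
 [ -1.504 -33.291 -59.936]
 [ -0.602 -36.031 -61.778]
 [  0.557 -38.764 -65.875]
 [ -4.067 -33.964 -61.826]
 [ -3.205 -36.71  -63.336]
 [ -1.619 -39.426 -71.313]
 [ -0.928 -42.201 -71.25 ]] [[103 132 153]
 [ 78 129 157]
 [ 65 103 126]
 [126 159 180]
 [ 86 144 179]
 [ 78 124 152]
 [ 57  91 112]
 [119 147 166]
 [ 77 116 138]
 [ 63 100 121]
 [ 51  84 101]] [2.726 2.674 2.606 2.704 2.635 2.614 2.61  2.639 2.616 2.637 2.607]
```

```bash
cat > tool.py <<'E'
from fit import *
from scipy.spatial.transform import Rotation as Ro
YAW,CX,CY,CZ=-.252,585,58,174.5
e=np.array([np.cos(YAW),np.sin(YAW),0]);l=np.array([-e[1],e[0],0])
def st():
    s=get_state();q=s["eef_rot"];R=Ro.from_quat([q[1],q[2],q[3],q[0]]).as_matrix();return s,R
def W(xl,yl,zl): return np.array([CX,CY,CZ])+xl*e+yl*l+[0,0,zl]
def show():
    s,R=st();p=np.array(s["ee_pos"]);d=p-[CX,CY,CZ]
    print("t",round(s["time"],2),"tcp local",np.round([d@e,d@l,d[2]],1),"F local",np.round([s["ft_force"]@e,s["ft_force"]@l,s["ft_force"][2]],1),"z.e",np.round(R[:,2]@e,3),np.round(R[:,2]@l,3),"J",np.round(s["joint_positions"],2))
E
python3 - <<'E'
from tool import *
np.set_printoptions(precision=3,suppress=True)
s,R=st();print(R);p=np.array(s["ee_pos"])
print("wristcam in tool",R.T@(np.array([265.1,-514.5,374.4])-p))
for sg in(1,-1):
    zt=sg*e; a=np.arctan2(R[:,0]@np.cross(R[:,2],zt),R[:,2]@zt);R2=Ro.from_rotvec(R[:,0]*a).as_matrix()@R
    print(sg,"twist/pi",a/np.pi,"cam dir",R2@[-142,*(R.T@(np.array([265.1,-514.5,374.4])-p))[1:]])
t=W(-130,30,110);print("shift",R.T@(t-p)/200, t); show()
E
```

```text
[[-0.     0.936  0.351]
 [-0.     0.351 -0.936]
 [-1.    -0.     0.   ]]
wristcam in tool [-143.079   67.556   -0.19 ]
1 twist/pi -0.30556271276757746 cam dir [ 16.662  65.48  141.995]
-1 twist/pi 0.6944372872324227 cam dir [-16.659 -65.458 142.005]
shift [-0.266  2.394 -2.615] [466.586 119.467 284.5  ]
t 2.6 tcp local [-222.3 -673.1   56.8] F local [ 0.5  0.4 -0.4] z.e 0.574 -0.819 J [-1.35  0.31  0.05  1.3  -0.    1.43]
```

Call:
drive_tool:
  moves:
    - [0,-0.25,0.85,-1,-0.306]
    - [0,-0.25,0.85,-1,-0.306]
    - [0,-0.25,0.85,-1,-0.306]
    - [0,-0.25,0.85,-1,-0.306]
    - [0,-0.25,0.85,-1,-0.306]
    - [0,-0.25,0.85,-1,-0.306]
    - [0,-0.25,0.85,-1,-0.306]
    - [0,-0.25,0.85,-1,-0.306]

```text
time: 3.4
ee_pos: [291.3, -290.9, 281.9]
eef_rot: [0.702, 0.087, 0.701, -0.088]
ft_force: [-0.6, 0.1, -1.3]
grip_width: 85.8
```

```bash
python3 -c "
from tool import *
show();s,R=st();print(R.round(3),R.T@(W(-140,30,110)-s['ee_pos'])/200)"
```

```text
t 3.4 tcp local [-197.5 -411.1  107.4] F local [-0.6 -0.1 -1.3] z.e 1.0 0.003 J [-0.98 -0.02 -0.22  1.36 -0.    0.84]
[[ 0.001  0.246  0.969]
 [-0.001  0.969 -0.246]
 [-1.    -0.001  0.001]] [-0.01526644  2.20472517  0.29403317]
```

Call:
drive_tool:
  moves:
    - [0,0,1,0.2,0]
    - [0,0,1,0.2,0]
    - [0,0,1,0.2,0]
    - [0,0,1,0.2,0]
    - [0,0,1,0.2,0]

```text
time: 3.9
ee_pos: [380.6, -103.4, 281.3]
eef_rot: [0.702, 0.087, 0.702, -0.086]
ft_force: [-0.4, -0.2, -0.6]
grip_width: 85.4
```

Call:
drive_tool:
  moves:
    - [0,0,1,0.1,0]
    - [0,0,1,0.1,0]
    - [0,0,1,0.1,0]
    - [0,0,1,0.1,0]
    - [0,0,1,0.1,0]
    - [0,0,1,0.1,0]

```text
time: 4.5
ee_pos: [448.4, 81.5, 280.7]
eef_rot: [0.701, 0.088, 0.702, -0.088]
ft_force: [-0.1, -0.2, 0.2]
grip_width: 85.8
```

Run:
```python
from tool import *
show()
for n in("side","top"):
    c=optics.capture(n);cv2.imwrite(f"pics/{n}1.png",cv2.resize(c["image"][60:320,140:400],None,fx=2.2,fy=2.2))
    P=cloud(c,np.ones((420,560),bool));L=local(P,CX,CY,YAW,CZ);s,R=st();d=np.array(s["ee_pos"])-[CX,CY,CZ];T=L-[d@e,d@l,d[2]]
    for a,b in((0,10),(10,25),(25,45),(45,70),(70,100),(100,140),(140,180),(180,220)):
        k=(T[:,2]>a)&(T[:,2]<b)&(abs(T[:,1])<85)&(abs(T[:,0])<85)&(T[:,0]+d@e<-45)
        if k.sum():print(n,a,b,k.sum(),T[k].min(0).round(),T[k].max(0).round())
    P,col=pts(c);P=P[(local(P,CX,CY,YAW,CZ)[:,0]>-45)];print("ang",ang(local(P,CX,CY,YAW,CZ)))
```

```text
t 4.5 tcp local [-138.1  -11.3  106.2] F local [-0.1 -0.2  0.2] z.e 1.0 0.002 J [ 0.    0.07 -0.13  1.37 -0.    1.82]
side 10 25 34 [-57. -10.  15.] [52. 10. 25.]
side 25 45 80 [-58. -13.  26.] [54. 12. 45.]
side 45 70 258 [-75. -14.  45.] [72. 14. 70.]
side 70 100 522 [-74. -21.  70.] [ 71.  18. 100.]
side 100 140 644 [-70. -37. 100.] [ 68.  14. 140.]
side 140 180 668 [-38. -38. 140.] [ 36.  13. 180.]
side 180 220 562 [-38. -38. 180.] [ 37.   8. 220.]
ang (np.float64(0.14), np.float64(2.2456525697497067), 279)
top 70 100 1 [73. -5. 81.] [73. -5. 81.]
ang (np.float64(0.14), np.float64(2.2811607238413543), 302)
```

View pics/side1.png

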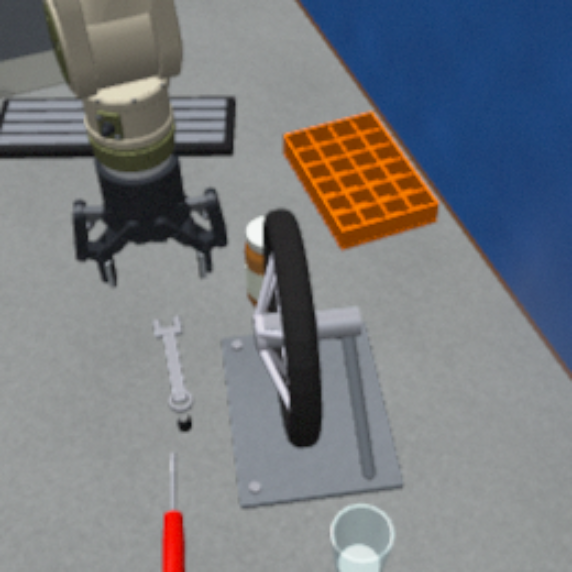

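Run:
```python
from tool import *
show()
c=optics.capture("side")
P=cloud(c,np.ones((420,560),bool));s,R=st();p=np.array(s["ee_pos"]);T=(P-p)@R;T[:,0]*=-1
for a in range(10,150,6):
    k=(T[:,0]>a)&(T[:,0]<a+6)&(abs(T[:,1])<85)&(abs(T[:,2])<85)
    q=T[k]
    if len(q): print(a,k.sum(),"ymin %.0f; for |z|<25: %.0f  z25-50: %.0f z>50: %.0f | z %.0f..%.0f"%(q[:,1].min(),*[q[m,1].min() if m.any() else 99 for m in(abs(q[:,2])<25,(abs(q[:,2])>25)&(abs(q[:,2])<50),abs(q[:,2])>50)],q[:,2].min(),q[:,2].max()))
cv2.imwrite("pics/grip.png",cv2.resize(c["image"][90:200,160:250],None,fx=5,fy=5,interpolation=cv2.INTER_CUBIC))
```

```text
t 4.6 tcp local [-138.1  -12.9  106.5] F local [ 0.2 -0.4 -0. ] z.e 1.0 -0.001 J [ 0.    0.07 -0.13  1.37 -0.    1.82]
10 5 ymin -9; for |z|<25: 99  z25-50: -9 z>50: 99 | z -49..45
16 17 ymin -11; for |z|<25: 99  z25-50: -11 z>50: -9 | z -53..52
22 24 ymin -12; for |z|<25: 99  z25-50: -12 z>50: -9 | z -57..53
28 31 ymin -11; for |z|<25: 99  z25-50: -11 z>50: -10 | z -58..53
34 20 ymin -12; for |z|<25: 99  z25-50: -12 z>50: -11 | z -57..53
40 26 ymin -11; for |z|<25: 99  z25-50: -11 z>50: -10 | z -58..54
46 22 ymin -12; for |z|<25: 99  z25-50: -12 z>50: -10 | z -57..55
52 21 ymin -12; for |z|<25: 99  z25-50: -12 z>50: -12 | z -64..66
58 85 ymin -14; for |z|<25: 99  z25-50: -14 z>50: -14 | z -76..70
64 126 ymin -14; for |z|<25: 99  z25-50: -14 z>50: -14 | z -75..72
70 87 ymin -17; for |z|<25: -11  z25-50: -17 z>50: -13 | z -74..71
76 142 ymin -17; for |z|<25: -17  z25-50: -17 z>50: -13 | z -73..71
82 84 ymin -19; for |z|<25: -19  z25-50: -18 z>50: -13 | z -73..70
88 82 ymin -20; for |z|<25: -20  z25-50: -19 z>50: -13 | z -72..69
94 119 ymin -20; for |z|<25: -20  z25-50: -18 z>50: -13 | z -71..68
100 153 ymin -20; for |z|<25: -20  z25-50: -12 z>50: -13 | z -70..67
106 134 ymin -19; for |z|<25: -19  z25-50: -12 z>50: -13 | z -69..67
112 182 ymin -14; for |z|<25: -10  z25-50: -12 z>50: -14 | z -68..66
118 22 ymin -12; for |z|<25: 99  z25-50: -10 z>50: -12 | z -67..62
124 18 ymin -35; for |z|<25: -35  z25-50: -24 z>50: 99 | z -37..36
130 75 ymin -38; for |z|<25: -38  z25-50: -27 z>50: 99 | z -38..35
136 77 ymin -38; for |z|<25: -38  z25-50: -29 z>50: 99 | z -37..36
142 80 ymin -38; for |z|<25: -38  z25-50: -26 z>50: 99 | z -38..36
148 93 ymin -38; for |z|<25: -38  z25-50: -28 z>50: 99 | z -37..35
```

View pics/grip.png

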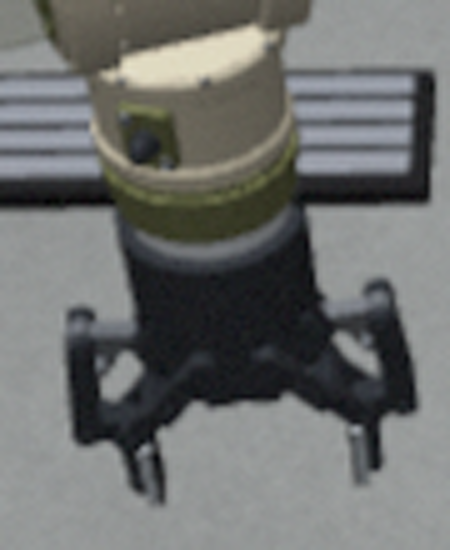

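Call:
drive_tool:
  newtons: 30
  moves:
    - [1,0,0,0,-0.5]
    - [1,0,0,0,-0.5]
    - [1,0,0,0,-0.5]
    - [1,0,0,0,-0.5]
    - [1,0,0,0,-0.5]
    - [1,0,0,0,-0.5]
    - [1,0,0,0,-0.5]
    - [1,0,0,0,-0.5]
    - [1,0,0,0,-0.5]
    - [1,0,0,0,-0.5]
    - [1,0,0,0,-0.5]
    - [1,0,0,0,-0.5]

```text
time: 5.85
ee_pos: [448.1, 79.4, 281.4]
eef_rot: [0.559, -0.433, 0.559, 0.432]
ft_force: [0.0, -0.1, 0.7]
grip_width: -0.3
```

Run:
```python
from tool import *
show()
c=optics.capture("side");cv2.imwrite("pics/side2.png",cv2.resize(c["image"][60:320,140:400],None,fx=2.2,fy=2.2))
P=cloud(c,np.ones((420,560),bool));s,R=st();p=np.array(s["ee_pos"]);d=p-[CX,CY,CZ]
L=local(P,CX,CY,YAW,CZ);T=L-[d@e,d@l,d[2]]
for a in range(-6,150,8):
    k=(T[:,2]>a)&(T[:,2]<a+8)&(abs(T[:,1])<85)&(abs(T[:,0])<60)&(L[:,0]<-50)
    if k.sum()>2:print(a,k.sum(),"e %.0f..%.0f"%tuple(np.percentile(T[k,0],[1,99])),"l %.0f..%.0f"%tuple(np.percentile(T[k,1],[1,99])))
col=c["image"].reshape(-1,3)[(c["z_map"]>0).ravel()]
r=np.hypot(L[:,1],L[:,2])
for n,c in(("side",c),("top",optics.capture("top"))):
  P=cloud(c,np.ones((420,560),bool));L=local(P,CX,CY,YAW,CZ);r=np.hypot(L[:,1],L[:,2])
  for a in range(96,138,6):
    k=(r>a)&(r<a+6)&(abs(L[:,0])<30);print(n,"tyre r",a,k.sum(),np.percentile(L[k,0],[2,98]).round(1), "upper", np.percentile(L[k&(L[:,2]>60),0],[2,98]).round(1) if (k&(L[:,2]>60)).any() else "")
```

```text
t 5.85 tcp local [-137.9  -13.5  106.9] F local [ 0.  -0.   0.7] z.e 0.002 1.0 J [-0.    0.07 -0.13  1.37 -0.    0.25]
2 14 e -12..8 l -13..-5
10 24 e -12..9 l -14..1
18 19 e -10..9 l -15..-6
26 6 e -8..3 l -14..-11
42 10 e -8..11 l -31..-4
50 7 e 8..10 l -33..-14
58 21 e -16..15 l -42..4
66 36 e -18..15 l -50..1
74 17 e -19..14 l -57..-14
82 55 e -18..14 l -62..-16
90 90 e -20..18 l -63..-7
98 69 e -21..17 l -50..-9
106 56 e -20..17 l -43..-10
114 37 e -12..9 l -40..-25
122 35 e -18..25 l -38..-23
130 101 e -36..35 l -39..-9
138 111 e -36..36 l -38..-2
146 112 e -37..34 l -38..-10
side tyre r 96 16 [-9.5 -7.4] upper 
side tyre r 102 34 [-16.   -8.6] upper 
side tyre r 108 76 [-19.6  -9.8] upper [-19.3 -19.3]
side tyre r 114 53 [-21.7 -16.4] upper [-21.3 -19.5]
side tyre r 120 48 [-21.5  14.6] upper [-21.2  14.8]
side tyre r 126 230 [-19.9  14.4] upper [-20.   14.3]
side tyre r 132 1044 [-17.1  11.7] upper [-17.   11.4]
top tyre r 96 75 [-11.8   2.7] upper 
top tyre r 102 44 [-12.5   5.6] upper 
top tyre r 108 75 [-17.7   7.4] upper 
top tyre r 114 63 [-19.3 -12. ] upper 
top tyre r 120 64 [-19.4  16.9] upper [-19.   17.2]
top tyre r 126 246 [-19.1  16.3] upper [-19.1  16.3]
top tyre r 132 835 [-15.9  12.6] upper [-15.9  12.7]
```

View pics/side2.png

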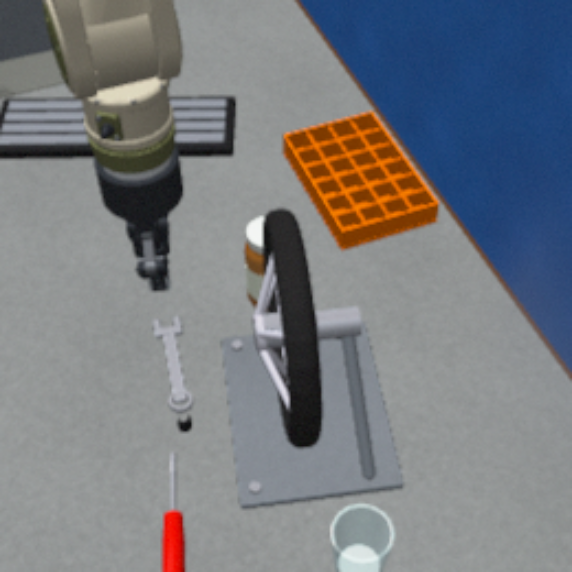

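```bash
sed -i 's/^YAW.*/YAW,CX,CY,CZ=-.252,583,58.5,174.5/' tool.py; python3 -c "from tool import *; show()"
```

```text
t 5.95 tcp local [-135.9  -12.9  106.9] F local [ 0.3 -0.5 -0.2] z.e 0.003 1.0 J [-0.    0.07 -0.13  1.37 -0.    0.26]
```

Call:
drive_tool:
  moves:
    - [1,0.91,0,0.07,0]
    - [1,0.91,0,0.07,0]
    - [1,0.91,0,0.07,0]
    - [1,0.91,0,0.07,0]
    - [1,0.91,-0.13,0.07,0]
    - [1,0.91,-0.26,0.07,0]
    - [1,0.91,-0.26,0.07,0]

```text
time: 6.65
ee_pos: [505.3, 80.5, 99.2]
eef_rot: [0.56, -0.433, 0.559, 0.432]
ft_force: [-0.3, 0.0, -0.0]
grip_width: -0.0
```

Call:
drive_tool:
  moves:
    - [1,0,-0.01,0,0]
    - [1,0,-0.02,0,0]
    - [1,0,-0.03,0,0]
    - [1,0,-0.03,0,0]

```text
time: 7.05
ee_pos: [507.8, 80.4, 99.5]
eef_rot: [0.559, -0.434, 0.558, 0.433]
ft_force: [0.2, -0.3, -0.1]
grip_width: 0.0
```

```bash
python3 -c "from tool import *; show()"
```

```text
t 7.05 tcp local [-78.3   2.4 -75. ] F local [ 0.3 -0.2 -0.1] z.e -0.001 1.0 J [ 0.    0.28 -0.34  0.95 -0.    0.25]
```

Call:
drive_tool:
  moves:
    - [1,0,-0.01,0,0]
    - [1,0,-0.02,0,0]
    - [1,0,-0.02,0,0]

```text
time: 7.35
ee_pos: [512.0, 79.3, 99.4]
eef_rot: [0.559, -0.434, 0.558, 0.433]
ft_force: [0.1, -0.4, 0.1]
grip_width: 0.1
```

Call:
drive_tool:
  moves:
    - [1,0,-0.01,0,0]
    - [1,0,-0.02,0,0]
    - [1,0,-0.02,0,0]

```text
time: 7.65
ee_pos: [516.0, 78.3, 99.3]
eef_rot: [0.559, -0.434, 0.559, 0.433]
ft_force: [0.0, 0.6, 0.7]
grip_width: 0.1
```

Call:
drive_tool:
  moves:
    - [1,0,-0.01,0,0]
    - [1,0,-0.015,0,0]
    - [1,0,-0.015,0,0]

```text
time: 7.95
ee_pos: [518.7, 77.5, 99.3]
eef_rot: [0.559, -0.434, 0.559, 0.433]
ft_force: [-0.1, 0.2, 0.1]
grip_width: -0.0
```

```bash
python3 -c "from tool import *; show()"
```

```text
t 7.95 tcp local [-67.    2.4 -75.2] F local [-0.2  0.2  0.1] z.e -0.001 1.0 J [-0.    0.3  -0.32  0.96 -0.    0.25]
```

Call:
drive_tool:
  moves:
    - [1,0,-0.005,0,0]
    - [1,0,-0.01,0,0]
    - [1,0,-0.015,0,0]
    - [1,0,-0.015,0,0]

```text
time: 8.35
ee_pos: [521.6, 76.8, 99.3]
eef_rot: [0.559, -0.434, 0.559, 0.433]
ft_force: [0.9, -0.2, -0.4]
grip_width: -0.1
```

Call:
drive_tool:
  moves:
    - [1,0,-0.005,0,0]
    - [1,0,-0.01,0,0]
    - [1,0,-0.01,0,0]

```text
time: 8.65
ee_pos: [523.5, 76.3, 99.3]
eef_rot: [0.559, -0.434, 0.559, 0.433]
ft_force: [0.7, 0.7, -0.3]
grip_width: 0.2
```

```bash
python3 -c "from tool import *; show()"
```

```text
t 8.65 tcp local [-62.    2.4 -75.2] F local [ 0.5  0.8 -0.3] z.e -0.001 1.0 J [-0.01  0.3  -0.3   0.96 -0.    0.24]
```

Call:
drive_tool:
  moves:
    - [1,0,-0.005,0,0]
    - [1,0,-0.005,0,0]

```text
time: 8.85
ee_pos: [524.5, 76.1, 99.3]
eef_rot: [0.559, -0.434, 0.559, 0.434]
ft_force: [-0.6, 0.4, 0.5]
grip_width: 0.2
```

Call:
drive_tool:
  moves:
    - [1,0,-0.005,0,0]
    - [1,0,-0.005,0,0]

```text
time: 9.05
ee_pos: [524.8, 75.9, 99.1]
eef_rot: [0.558, -0.433, 0.559, 0.434]
ft_force: [-1.2, 0.1, 0.8]
grip_width: 0.3
```

```bash
python3 -c "from tool import *; show()"
```

```text
t 9.05 tcp local [-60.7   2.4 -75.4] F local [-1.2 -0.2  0.8] z.e -0.001 1.0 J [-0.01  0.31 -0.3   0.97 -0.    0.24]
```

Call:
drive_tool:
  moves:
    - [1,0,0.2,0,0]
    - [1,-0.3,0.2,-0.04,0]
    - [1,-0.59,0.2,-0.04,0]
    - [1,-0.59,0.2,-0.04,0]
    - [1,-0.59,0.2,-0.04,0]
    - [1,-0.59,0.2,-0.04,0]

```text
time: 9.65
ee_pos: [484.9, 78.0, 217.4]
eef_rot: [0.559, -0.434, 0.558, 0.433]
ft_force: [0.4, 0.1, -0.4]
grip_width: -0.1
```

```bash
python3 -c "from tool import *; show()"
```

```text
t 9.65 tcp local [-99.9  -5.6  42.9] F local [ 0.4  0.2 -0.4] z.e -0.001 1.0 J [-0.    0.16 -0.19  1.22 -0.    0.25]
```

Call:
drive_tool:
  moves:
    - [1,0,-0.1,0,0]
    - [1,0,-0.2,0,0]
    - [1,0,-0.26,0,0]
    - [1,0,-0.29,0,0]
    - [1,0,-0.29,0,0]

```text
time: 10.15
ee_pos: [540.6, 63.5, 216.1]
eef_rot: [0.558, -0.433, 0.559, 0.434]
ft_force: [0.8, 0.4, 0.4]
grip_width: -0.2
```

Call:
drive_tool:
  moves:
    - [1,0,-0.005,0,0]
    - [1,0,-0.01,0,0]
    - [1,0,-0.015,0,0]
    - [1,0,-0.02,0,0]
    - [1,0,-0.02,0,0]

```text
time: 10.65
ee_pos: [544.7, 62.7, 217.4]
eef_rot: [0.559, -0.434, 0.558, 0.433]
ft_force: [0.2, 0.4, -0.2]
grip_width: -0.2
```

```bash
python3 -c "
from tool import *; show()
c=optics.capture('side');cv2.imwrite('pics/side3.png',cv2.resize(c['image'][90:280,190:340],None,fx=3.2,fy=3.2,interpolation=cv2.INTER_CUBIC))"
```

```text
t 10.65 tcp local [-38.2  -5.5  42.9] F local [ 0.1  0.5 -0.2] z.e -0.001 1.0 J [-0.03  0.27 -0.05  1.25 -0.    0.22]
```

View pics/side3.png

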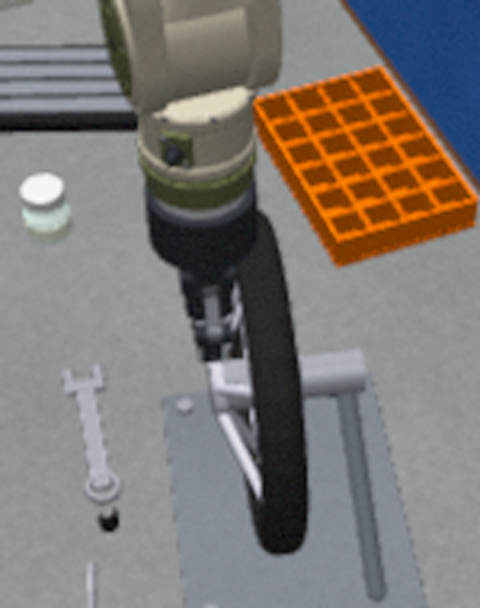

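Call:
drive_tool:
  moves:
    - [1,0,0,0.02,0]
    - [1,0,0,0.04,0]
    - [1,0.007,0,0.06,0]
    - [1,0.02,0,0.08,0]
    - [1,0.035,0,0.1,0]
    - [1,0.05,0,0.115,0]

```text
time: 11.3
ee_pos: [550.6, 85.4, 207.9]
eef_rot: [0.559, -0.434, 0.558, 0.433]
ft_force: [-1.8, -0.3, 6.0]
grip_width: -0.1
```

```bash
cat > wang.py <<'E'
from tool import *
def wang():
    for n in("side","top"):
        c=optics.capture(n);P,col=pts(c);L=local(P,CX,CY,YAW,CZ)
        s,R=st();d=np.array(s["ee_pos"])-[CX,CY,CZ];d=np.array([d@e,d@l,d[2]])
        k=(L[:,0]>-42)&~((abs(L[:,1]-d[1])<24)&(L[:,2]>d[2]-4)&(L[:,0]<d[0]+18))
        a,sc,m=ang(L[k]);r=np.hypot(L[:,1],L[:,2])
        b=(col[:,2]-col[:,0]>40)&(r<105)&(r>60)&(abs(L[:,0])<15)
        print(n,"spoke mod72: %.1f deg"%np.degrees(a),round(sc,2),m,"brass",b.sum(),np.degrees(np.arctan2(-np.median(L[b,1]),np.median(L[b,2]))).round() if b.any() else "")
E
python3 -c "
from wang import *; show(); wang()"
```

```text
t 11.3 tcp local [-38.1  18.   33.4] F local [-1.7 -0.7  6. ] z.e -0.002 1.0 J [ 0.01  0.29 -0.05  1.23 -0.    0.26]
side spoke mod72: 65.3 deg 1.3 207 brass 0 
top spoke mod72: 61.0 deg 3.16 114 brass 11 133.0
```

Call:
drive_tool:
  moves:
    - [1,0.012,0,0.014,0]
    - [1,0.025,0,0.028,0]
    - [1,0.037,0,0.042,0]
    - [1,0.05,0,0.055,0]
    - [1,0.05,0,0.055,0]

```text
time: 11.9
ee_pos: [552.7, 96.2, 196.4]
eef_rot: [0.558, -0.433, 0.559, 0.434]
ft_force: [0.1, 0.3, -0.3]
grip_width: -0.1
```

```bash
python3 -c "
from wang import *; show(); wang()"
```

```text
t 11.9 tcp local [-38.7  29.   21.9] F local [ 0.   0.3 -0.3] z.e -0.002 1.0 J [ 0.03  0.3  -0.06  1.21  0.    0.28]
side spoke mod72: 43.3 deg 1.44 250 brass 0 
top spoke mod72: 42.1 deg 2.6 124 brass 0
```

Call:
drive_tool:
  moves:
    - [1,-0.01,0,0,0]
    - [1,-0.01,0.15,0,0]
    - [1,-0.01,0.31,0,0]
    - [1,-0.09,0.31,-0.15,0]
    - [1,-0.09,0.31,-0.345,0]
    - [1,-0.09,0.31,-0.345,0]
    - [1,-0.09,0.31,-0.345,0]

```text
time: 12.7
ee_pos: [476.2, 43.6, 215.7]
eef_rot: [0.559, -0.433, 0.559, 0.433]
ft_force: [-0.4, 0.1, -0.1]
grip_width: -0.2
```

```bash
python3 -c "
from wang import *; show(); wang()"
```

```text
t 12.7 tcp local [-99.7 -41.1  41.2] F local [-0.4 -0.  -0.1] z.e 0.001 1.0 J [-0.08  0.13 -0.23  1.21  0.    0.18]
side spoke mod72: 43.5 deg 1.41 298 brass 0 
top spoke mod72: 45.0 deg 2.03 59 brass 0
```

Call:
drive_tool:
  moves:
    - [1,0,-0.1,0,0]
    - [1,0,-0.2,0,0]
    - [1,0,-0.26,0,0]
    - [1,0,-0.285,0,0]
    - [1,0,-0.295,0,0]
    - [1,0,-0.3,0,0]
    - [1,0,-0.305,0,0]
    - [1,0,-0.305,0,0]

```text
time: 13.6
ee_pos: [534.7, 29.1, 215.4]
eef_rot: [0.559, -0.434, 0.559, 0.434]
ft_force: [0.3, 0.0, 1.0]
grip_width: 0.2
```

```bash
python3 -c "
from wang import *; show()"
```

```text
t 13.6 tcp local [-39.5 -40.5  40.9] F local [0.3 0.1 1. ] z.e -0.001 1.0 J [-0.1   0.24 -0.09  1.24 -0.    0.16]
```

Call:
drive_tool:
  moves:
    - [1,0,-0.004,0.02,0]
    - [1,0,-0.007,0.04,0]
    - [1,0,-0.007,0.06,0]
    - [1,0,-0.007,0.08,0]
    - [1,0,-0.007,0.1,0]
    - [1,0,-0.007,0.12,0]
    - [1,0,-0.007,0.14,0]

```text
time: 14.3
ee_pos: [543.0, 55.1, 215.7]
eef_rot: [0.558, -0.434, 0.559, 0.433]
ft_force: [-2.4, -4.3, 4.5]
grip_width: -0.2
```

```bash
python3 -c "
from wang import *; show();wang()"
```

```text
t 14.3 tcp local [-37.9 -13.3  41.2] F local [-1.2 -4.8  4.5] z.e -0.001 1.0 J [-0.04  0.26 -0.06  1.25 -0.    0.21]
side spoke mod72: 35.8 deg 1.43 170 brass 0 
top spoke mod72: 35.2 deg 1.57 23 brass 0
```

Call:
drive_tool:
  moves:
    - [1,0,0,0.02,0]
    - [1,0,0,0.04,0]
    - [1,0,0,0.06,0]
    - [1,0,0,0.08,0]
    - [1,0.008,0,0.1,0]
    - [1,0.017,0,0.12,0]
    - [1,0.03,0,0.14,0]
    - [1,0.042,0,0.156,0]
    - [1,0.054,0,0.17,0]

```text
time: 15.3
ee_pos: [551.5, 89.6, 204.4]
eef_rot: [0.559, -0.433, 0.558, 0.434]
ft_force: [-4.4, 0.1, 3.2]
grip_width: 0.3
```

```bash
python3 -c "
from wang import *; show();wang()"
```

```text
t 15.3 tcp local [-38.3  22.2  29.9] F local [-4.3 -1.   3.2] z.e -0.002 1.0 J [ 0.02  0.29 -0.05  1.23  0.    0.27]
side spoke mod72: 58.4 deg 1.3 190 brass 0 
top spoke mod72: 51.9 deg 2.64 105 brass 0
```

Call:
drive_tool:
  moves:
    - [1,0.013,0,0.013,0]
    - [1,0.026,0,0.025,0]
    - [1,0.04,0,0.036,0]
    - [1,0.04,0,0.036,0]
    - [1,0.03,0,0.036,0]
    - [1,0.03,0.16,0.036,0]
    - [1,0.03,0.31,0.036,0]
    - [1,0.0,0.31,0,0]
    - [1,-0.05,0.31,-0.2,0]
    - [1,-0.05,0.31,-0.315,0]
    - [1,-0.05,0.31,-0.315,0]

```text
time: 16.5
ee_pos: [476.9, 40.9, 215.4]
eef_rot: [0.56, -0.433, 0.559, 0.432]
ft_force: [-0.8, -0.5, -0.6]
grip_width: -0.3
```

```bash
python3 -c "
from wang import *; show();wang()"
```

```text
t 16.5 tcp local [-98.4 -43.5  40.9] F local [-0.7 -0.7 -0.6] z.e 0.002 1.0 J [-0.08  0.13 -0.23  1.21 -0.    0.17]
side spoke mod72: 41.8 deg 1.53 302 brass 0 
top spoke mod72: 42.7 deg 2.06 70 brass 0
```

Call:
drive_tool:
  moves:
    - [1,0,-0.1,0,0]
    - [1,0,-0.2,0,0]
    - [1,0,-0.26,0,0]
    - [1,0,-0.285,0,0]
    - [1,0,-0.295,0,0]
    - [1,0,-0.3,0,0]
    - [1,0,-0.3,0,0]

```text
time: 17.3
ee_pos: [533.7, 28.4, 214.4]
eef_rot: [0.558, -0.434, 0.559, 0.434]
ft_force: [0.2, 0.4, -0.5]
grip_width: 0.2
```

```bash
python3 -c "
from wang import *; show()"
```

```text
t 17.3 tcp local [-40.2 -41.4  39.9] F local [ 0.1  0.4 -0.5] z.e -0.002 1.0 J [-0.1   0.24 -0.09  1.24 -0.    0.15]
```

Call:
drive_tool:
  moves:
    - [1,0,-0.004,0.025,0]
    - [1,0,-0.006,0.05,0]
    - [1,0,-0.006,0.07,0]
    - [1,0,-0.006,0.09,0]
    - [1,0,-0.006,0.11,0]
    - [1,0,-0.006,0.13,0]
    - [1,0,-0.006,0.15,0]
    - [1,0,-0.006,0.17,0]
    - [1,0,-0.006,0.19,0]
    - [1,0.004,-0.006,0.21,0]
    - [1,0.007,-0.006,0.225,0]
    - [1,0.01,-0.006,0.235,0]

```text
time: 18.5
ee_pos: [546.6, 74.0, 212.3]
eef_rot: [0.558, -0.433, 0.559, 0.434]
ft_force: [-3.7, -1.5, 3.1]
grip_width: -0.3
```

```bash
python3 -c "
from wang import *; show();wang()"
```

```text
t 18.5 tcp local [-39.1   6.   37.8] F local [-3.2 -2.3  3.1] z.e -0.002 1.0 J [-0.01  0.27 -0.05  1.24  0.    0.24]
side spoke mod72: 10.6 deg 1.3 223 brass 0 
top spoke mod72: 9.5 deg 1.97 68 brass 0
```

Call:
drive_tool:
  moves:
    - [1,0.003,0,0.008,0]
    - [1,0.006,0,0.015,0]
    - [1,0.009,0,0.022,0]
    - [1,0.009,0,0.022,0]

```text
time: 19.0
ee_pos: [547.9, 78.1, 210.4]
eef_rot: [0.559, -0.433, 0.558, 0.434]
ft_force: [-3.7, -0.2, 2.0]
grip_width: 0.2
```

```bash
python3 -c "
from wang import *; show();wang()"
```

```text
t 19.0 tcp local [-38.9  10.2  35.9] F local [-3.5 -1.1  2. ] z.e -0.002 1.0 J [-0.    0.28 -0.05  1.24  0.    0.25]
side spoke mod72: 3.4 deg 1.33 227 brass 0 
top spoke mod72: 2.0 deg 2.29 83 brass 0
```

Call:
drive_tool:
  moves:
    - [1,0.002,0,0.004,0]
    - [1,0.003,0,0.008,0]
    - [1,0.003,0,0.008,0]

```text
time: 19.4
ee_pos: [548.3, 79.2, 209.9]
eef_rot: [0.558, -0.434, 0.559, 0.434]
ft_force: [-4.9, -0.7, 2.8]
grip_width: -0.0
```

```bash
sed -i 's/ang(L\[k\])/ang(L[k],-.63,.63)/' wang.py; python3 -c "
from wang import *; show();wang()"
```

```text
t 19.4 tcp local [-38.8  11.4  35.4] F local [-4.6 -1.9  2.8] z.e -0.001 1.0 J [-0.    0.28 -0.05  1.24 -0.    0.25]
side spoke mod72: 2.3 deg 1.28 228 brass 0 
top spoke mod72: -2.6 deg 2.45 88 brass 0
```

Call:
drive_tool:
  moves:
    - [1,-0.01,0,-0.02,0]
    - [1,-0.01,0,-0.04,0]
    - [1,-0.01,0.15,-0.04,0]
    - [1,-0.01,0.31,-0.04,0]
    - [1,-0.2,0.6,-0.04,0]
    - [1,-0.4,0.8,-0.04,0]
    - [1,-0.4,0.8,-0.04,0]
    - [1,-0.4,0.8,-0.04,0]

```text
time: 20.3
ee_pos: [391.5, 111.6, 293.3]
eef_rot: [0.56, -0.435, 0.556, 0.433]
ft_force: [1.1, -0.2, -0.5]
grip_width: -0.2
```

```bash
python3 -c "
from wang import *; show();wang();wang()
c=optics.capture('top');a=c['image'][150:300,180:400]
b=optics.capture('side')['image'][110:320,180:380]
cv2.imwrite('pics/end.png',np.hstack([cv2.resize(a,(460,314)),cv2.resize(b,(299,314))]))"
```

```text
t 20.3 tcp local [-198.7    3.7  118.8] F local [ 1.1  0.1 -0.5] z.e -0.002 1.0 J [ 0.08 -0.03 -0.21  1.39  0.    0.33]
side spoke mod72: 2.3 deg 1.41 286 brass 0 
top spoke mod72: 2.0 deg 2.05 311 brass 0 
side spoke mod72: 2.3 deg 1.51 291 brass 0 
top spoke mod72: 1.7 deg 2.17 314 brass 0
```

View pics/end.png

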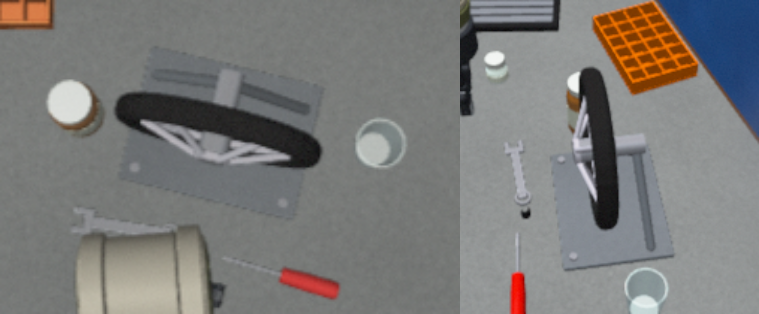

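```bash
python3 -c "
from h import *; print(ticket.sign_off())"
```

```text
the job is handed in; nothing more can be done
None
```

I turned the wheel to the top in three counter-clockwise spoke pushes with the shut fingertips (about 37°, 73° and 40°). I drew the fingers fully out, to about 100 mm from the wheel's middle plane, between pushes. The hand ended about 200 mm clear, and I handed in at about 20.5 s.

**Valve position:** after the hand was away, the side camera fitted the wheel at 2.3° and the top camera at 1.7–2.0°. The limit is 5°. I could not see the stem itself at the end, because the tyre hides it. That it is the stem at the top, and not a spoke gap 72° away, rests on tracking the wheel from the first view, where the brass showed at about 152°.

**Doubtful readings:** the top-camera fit strayed by several degrees (once reading −2.6° against +2.3° from the side) while the gripper blocked its view. It agreed again once the hand was out.

**Contacts:** the highest wrist force I read was about 6 N, with the fingers on a spoke. Before pushing, I touched the hub face lightly with the gripper body (about 1 N) to find the clearance to the tyre. I saw no sign of contact with the tyre or stem, though I could not measure that directly.

**Bystanders:** those visible in the last picture looked unmoved; I did not measure them again.

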